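# Unlatch and open the stock chest

## Task

Lift the red paddle handle on the deck of the plywood chest until its hidden pawl lets go and the lid springs ajar, then let the paddle drop back and swing the lid past upright until it rests open against its stop. Do it gently, without slamming the lid, and leave the trees, the jar and the block around the chest where they stand.

Things in the scene. Friction and masses are not known exactly. Their poses are not given: they have to be found in the camera images.
- chest: Fixed plywood chest, 310 mm along its x (-160 to +150 mm), 220 along y, 100 high. Origin at table height on its centre line, z up. Its -x end is a solid deck (x -160 to -55 mm, top at z = 100) with the red paddle; the rest is a compartment under the lid, hinged at the +x end. Chest +x points to the robot's right (world -y) within about 25 degrees.
- paddle (a joint): Red paddle's angle, rad: 0 flat, grows to 1.1 (end stop) as its free (chest -x) end is lifted. A return spring lays it flat when let go: at the grip point about 3 N to start, 9 N at the stop. It draws back a hidden pawl that lets go of the lid somewhere between 0.45 and 0.9 rad (the hidden strike is adjustable): lift on until the lid jumps ajar.
- paddle_grip (a point): Point on the paddle, an inverted channel 85 mm long (chest x), 50 wide (y); flanges 11 to 39 mm above the deck when flat. Pinch it across the 50 mm from above; it turns between the fingers as it rises. The point is mid-width, half-way up the flanges, 60 mm from the pivot, 20 mm from the free end; flat: chest x = -125, y = 0, z = 126 mm.
- paddle_pivot (a point): Pivot of the paddle, fixed in the chest at x = -65 mm, y = 0, z = 126 mm; its axis is the chest's y. Two steel cheeks 10 mm thick stand outside the flanges here, to 78 mm overall width and 140 mm above the table, from chest x = -76 to -54 mm.
- lid (a joint): Lid's angle, rad: 0 shut and latched, 1.8 fully open on its stop, past upright. Once the pawl lets go a spring plunger raises it to 0.15 to 0.2 where it stays (pressed shut it latches again). Let go below about 1.4 it falls slowly back to ajar, above 1.6 slowly on to the stop (damper, 0.3 N m per rad/s). Plywood, 197 x 220 x 12 mm, about 0.4 kg with its handle.
- lid_handle (a point): Centre of the lid's dark round bar handle: 12 mm thick, 110 long along chest y, a post at each end, centre line 38 mm above the lid's top. Lid shut: chest x = -25, y = 0, z = 150.5 mm, i.e. 170 mm from the hinge along the lid and 50 mm above the hinge axis. Moves with the lid.
- lid_edge (a point): Middle of the lid's free edge (half-way through its thickness), 192 mm from the hinge along the lid; with the lid shut at chest x = -47 mm, z = 106 mm. Moves with the lid.
- lid_hinge (a point): Hinge axis of the lid, fixed in the chest at x = 145 mm, y = 0, z = 100.5 mm; the axis runs along the chest's y. The handle moves on an arc about it, up and towards chest +x.
- tree_red: Bystander: red wooden pyramid tree, base 65 mm square, 170 mm tall. Origin under its centre.
- tree_yellow: Bystander: yellow wooden pyramid tree, base 65 mm square, 150 mm tall. Origin under its centre.
- glue_jar: Bystander: blue jar with white cap, 68 mm diameter, 95 mm tall. Origin under its centre.
- ply_block: Bystander: plain wooden block, 50 x 50 x 120 mm, standing. Origin under its centre.

How it is judged (in metres and radians):
On the way, in this order (a step that is already met when the one before it is completed fails the run):
1. the paddle is being lifted while the lid is still latched (value of joint paddle above 0.3 rad and value of joint lid below 0.05 rad).
2. the pawl has let go and the lid stands ajar with the paddle laid flat again (value of joint lid above 0.08 rad and value of joint paddle below 0.1 rad), for 0.1 s.
At the end, for the whole second after the job is handed in: The lid rests open against its stop (more than 1.7 rad, stop at 1.8) and is still (under 0.1 rad/s), the paddle lies flat (under 0.1 rad), and the red tree, yellow tree, jar and block stand upright (within 0.15 rad) within 20 mm of where they stood (value of joint lid above 1.7 rad and velocity of joint lid between -0.1 and 0.1 rad/s and value of joint paddle below 0.1 rad and distance of each of tree_red, tree_yellow, glue_jar, ply_block from where it was at the start of the episode below 0.02 m and angle between each of tree_red, tree_yellow, glue_jar, ply_block's own z axis and vertical below 0.15 rad); the robot touches nothing.
It fails at once if the lid is slammed or flung (faster than 3.5 rad/s) (velocity of joint lid above 3.5 rad/s or velocity of joint lid below -3.5 rad/s).
It fails at once if a bystander is moved by more than 50 mm or knocked over (distance of any of tree_red, tree_yellow, glue_jar, ply_block from where it was at the start of the episode above 0.05 m or angle between any of tree_red, tree_yellow, glue_jar, ply_block's own z axis and vertical above 0.6 rad).
It also fails if it takes over 59 s, if anything falls off the work surface, if the arm or the gripper's body presses on something with over 40 N, if the wrist force passes 120 N, or if a joint passes its speed limit or range.

## Robot

A 6-joint arm with a two-finger parallel gripper is mounted at the origin on the work surface. World frame = base frame: x ahead of the robot, y to its left, z up, the work surface at z = 0. Lengths are in mm, angles in rad, forces in N, time in s.
With the tool pointing down it reaches from about 225 to 875 mm from the base axis. Payload 3.4 kg.
Tool frame: the origin (TCP) lies at the very end of the fingers, on their centre line; the grasp point (between the pads) lies 19 mm behind it; z points along the fingers, y is the direction in which the jaws open and shut (so a half turn about z gives the same grasp; the last joint's range is limited). The gripper opens to 85 mm and grips with 20 to 120 N. Pads are 22 mm wide; open, the fingers measure 114 mm over their backs; the gripper's body (76 mm by 85 mm) begins 54 mm behind the grasp point. The pads swing forward as they close: fully open they stand 13 mm farther back than shut.
Start: joints at [-0.121, 0.276, 1.505, -0, 1.361, -0.121], TCP at [575.033, -0.009, 231.328] pointing down, gripper open.
Joint ranges: [-2.89, 2.89], [-0.75, 2.08], [0.22, 2.7], [-1.18, 4.32], [0.11, 2.71], [-2.7, 2.7]. Speed limits (rad/s): [2.57, 2.57, 3.14, 3.14, 3.14, 3.14].

## Interface

Orientations are given as [roll, pitch, yaw] about the fixed x, y, z axes, in that order (R = Rz(yaw) Ry(pitch) Rx(roll)).
In Python, from rig import bot gives the robot as it stands.
- The arm moves only by the tool send_rows, never from a script. Its argument "plan" is a list that holds one entry, the list of rows, each a list of 7 numbers: the opening, from -1 (shut) to 1 (fully open), so that 0 is half open, then the shift along the tool's x, y, z in cm, then the turn, a rotation vector about the tool's x, y, z in rad. In form: [[[fingers, tx, ty, tz, wx, wy, wz], ...]]. A call has 1 to 12 rows; each row is the pose to reach, as a shift and turn from the pose measured when the call began, along the tool's axes at that moment; what a row does not reach only later rows make up. A row lasts 1/8 s, in which the tool goes at most 62.5 mm and 10.7 degrees, less where a joint would pass 70% of its speed; a pose out of reach is approached as far as the arm can. A call with a gripper value outside its range is refused whole. The fingers move at their own pace and stop on an object; "squeeze" is the grip in N (left out, the last holds). Time passes only in rows, so rows that repeat a pose let the fingers close. It gives the time, the measured TCP pose, the force and the opening at its end, in the units of the state.
- bot.sense(): the state, without advancing time (a new reading comes with each control period).
- bot.get_image(name): name is "scene" or "side" or "wrist"; returns the picture (420x560x3 uint8, red, green, blue); there is no depth.
- bot.get_calibration(name): a dict with "camera_matrix" (3x3 intrinsics, pixels), "position" and "orientation" of the camera in the world. Camera axes: x right, y up, looking along -z (the intrinsics and any distortion apply to the point x, -y, -z); pixel columns grow to the right and rows downward; lengths in mm; the calibration is good to about 2 mm. A picture is of the moment at which its call begins: read the wrist's pose just before it. get_calibration takes no time and is no camera call; for the wrist camera it gives the pose at the moment of the call.
- bot.hand_in(): hands the job in, once; it reports no verdict.
Trained networks look in the newest picture that a camera, given by its name, has taken for a name from the list of things; names that differ only in an ending like _2 or _b are one class to them, and where a whole thing is asked for, a point or a joint stands for the part that bears it (a point fixed in the world has none). Each returns a list of dicts, best first, with "score" (0 to 1); they miss things now and then, are a little off and sometimes report something else, mostly with a low value. They report only what shows in the picture. A call takes as long as a camera call.
- bot.outline_of(thing, camera): "mask" (420x560 bool, what is visible of it) and "box" ([left, top, right, bottom] in pixels, round what is visible of it).
The state is a dict: "clock": time; "q": joint angles; "joint_vel": joint speeds; "effort": joint torques, N m; "ee_pos": TCP position; "tcp_rot": TCP orientation; "wrist_force": force on the tool from outside, world axes, zero at the start; "wrist_torque": the same for the moment, N m; "width": finger opening in mm.
Only numpy, scipy, OpenCV 4.12 (cv2) and the standard library are available. Lean on these libraries where they do the work, as an engineer would, in place of code of your own. Each camera call takes 0.05 s, during which the arm holds its last target.

## Working session

There is one attempt and no reset: what is moved stays moved. The work goes in short steps, Python scripts to look and compute and a tool call to move; the robot and the scene stay as the last step left them, time stands still between calls to the robot, and variables do not carry over. Pictures are saved under pics/ and viewed, and the job is handed in when it is done.

Besides the shell and the picture viewer there is one more tool, called after "Emit:" as name([rows], argument=value, ...), one row to a line, values as JSON. send_rows: Moves the arm, as the interface text tells. Its arguments: {"type":"object","properties":{"plan":{"type":"array"},"squeeze":{"type":"number"}},"required":["plan"]}

```bash
ls; mkdir -p pics; python3 - <<'E'
from rig import bot
import cv2
s=bot.sense(); print(s)
for n in ("scene","side","wrist"):
    im=bot.get_image(n); cv2.imwrite(f"pics/{n}0.png",im[:,:,::-1]); c=bot.get_calibration(n); print(n,c)
E
```

```text
pics
{'clock': 0.0, 'q': array([-1.20996576e-01,  2.76584749e-01,  1.50612530e+00,  1.54260271e-05,
        1.36068503e+00, -1.21014113e-01]), 'joint_vel': array([ 2.66910049e-04,  2.90894014e-04, -1.09933771e-03, -3.68311633e-04,
       -2.42080021e-04, -6.63173675e-05]), 'effort': array([ 6.20495921e-04, -4.16768074e+01, -2.45808578e+01, -1.52056768e-04,
        1.11346930e-02,  1.69860516e-05]), 'ee_pos': array([5.74480396e+02, 6.52985635e-02, 2.30448668e+02]), 'tcp_rot': array([-3.13980523e+00, -2.32557410e-04,  1.57081043e+00]), 'wrist_force': array([ 0.39891426,  0.8499078 , -0.00451977]), 'wrist_torque': array([ 0.01576187,  0.02063681, -0.01267568]), 'width': 85.50327827454012}
scene {'camera_matrix': array([[383.88237023,   0.        , 280.8799585 ],
       [  0.        , 383.88237023, 208.41909821],
       [  0.        ,   0.        ,   1.        ]]), 'position': array([1328.64076295,  316.89574066,  822.83116836]), 'orientation': array([0.82821548, 0.00519117, 1.98552209])}
side {'camera_matrix': array([[456.63579643,   0.        , 274.09170294],
       [  0.        , 456.63579643, 210.42911972],
       [  0.        ,   0.        ,   1.        ]]), 'position': array([294.4809719 , 944.05865643, 943.25120875]), 'orientation': array([ 0.87516552,  0.00758613, -2.82433124])}
wrist {'camera_matrix': array([[355.29389748,   0.        , 277.67836627],
       [  0.        , 355.29389748, 217.00462649],
       [  0.        ,   0.        ,   1.        ]]), 'position': array([575.39456492,  70.06189482, 372.57066961]), 'orientation': array([-2.85269529e-01,  4.94468654e-04,  1.61412273e-04])}
```

View pics/scene0.png

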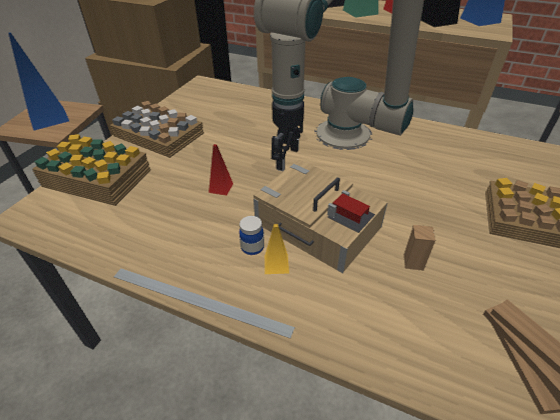

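View pics/side0.png

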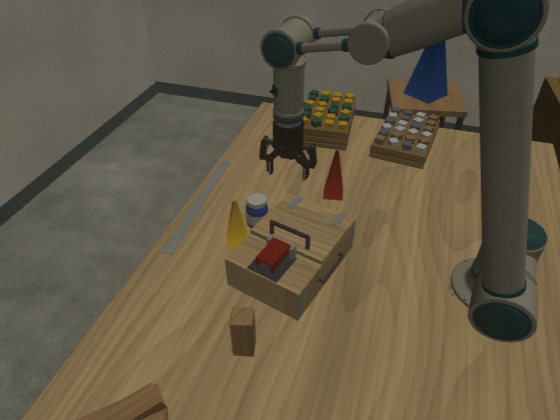

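View pics/wrist0.png

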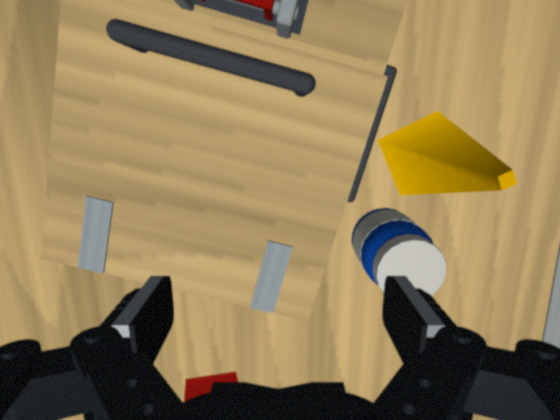

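```bash
cat > h.py <<'E'
import numpy as np, cv2
from scipy.spatial.transform import Rotation as R
from rig import bot
def Rm(o): return R.from_euler('xyz',o).as_matrix()
def proj(c,P):
    P=np.atleast_2d(P); p=(P-c["position"])@Rm(c["orientation"]); p=p*[1,-1,-1]
    q=p@np.array(c["camera_matrix"]).T; return q[:,:2]/q[:,2:]
def ray(c,uv,z):
    K=np.array(c["camera_matrix"]); d=np.linalg.inv(K)@[uv[0],uv[1],1]; d=Rm(c["orientation"])@(d*[1,-1,-1])
    return c["position"]+d*(z-c["position"][2])/d[2]
E
python3 - <<'E'
from h import *
for n in ("scene","side","wrist"):
    im=bot.get_image(n); c=bot.get_calibration(n)
    ov=im.copy()
    for t in ("chest","paddle","lid","lid_handle","tree_red","tree_yellow","glue_jar","ply_block"):
        r=bot.outline_of(t,n)
        for d in r[:2]: print(n,t,round(d["score"],2),d["box"],int(d["mask"].sum()))
        if r and r[0]["score"]>.4:
            m=r[0]["mask"]; np.save(f"m_{n}_{t}.npy",m)
            cs,_=cv2.findContours(m.astype('uint8'),0,1); cv2.drawContours(ov,cs,-1,(0,255,0) if t!="lid" else (255,0,255),1)
    cv2.imwrite(f"pics/{n}_ov.png",cv2.resize(ov,(784,588))[:,:,::-1])
print(bot.sense()["clock"])
E
```

```text
scene chest 0.82 [254.4, 162.9, 386.5, 272.3] 8841
scene paddle 0.71 [332.9, 194.3, 369.5, 222.9] 629
scene paddle 0.26 [206.0, 146.2, 233.8, 197.8] 757
scene lid 0.71 [252.7, 160.3, 352.8, 223.9] 3609
scene lid_handle 0.82 [253.4, 161.5, 354.0, 229.7] 3544
scene tree_red 0.84 [207.5, 145.0, 231.3, 196.7] 768
scene tree_yellow 0.77 [261.9, 225.3, 290.7, 275.6] 872
scene tree_yellow 0.72 [254.3, 161.7, 354.0, 224.7] 3496
scene glue_jar 0.87 [239.6, 217.8, 263.1, 256.0] 834
scene ply_block 0.68 [403.1, 223.4, 434.0, 271.5] 1058
side chest 0.66 [227.3, 196.0, 357.0, 320.8] 10091
side chest 0.64 [251.9, 193.9, 355.7, 270.1] 4017
side paddle 0.6 [254.9, 235.8, 287.5, 273.5] 668
side lid 0.64 [250.9, 192.6, 354.0, 266.2] 3913
side lid_handle 0.7 [250.6, 194.6, 354.5, 264.2] 3963
side tree_red 0.74 [323.1, 149.3, 347.7, 199.5] 637
side tree_yellow 0.61 [227.9, 201.7, 247.7, 247.6] 631
side glue_jar 0.84 [246.8, 194.6, 266.6, 228.9] 592
side ply_block 0.88 [227.7, 302.9, 258.8, 356.8] 1192
wrist chest 0.56 [42.6, 1.1, 405.4, 319.8] 91699
wrist chest 0.39 [350.2, 208.4, 445.9, 295.0] 5494
wrist paddle 0.98 [200.9, 0.0, 298.1, 22.5] 582
wrist paddle 0.27 [373.5, 108.9, 514.6, 196.0] 7329
wrist lid 0.95 [41.1, 2.5, 383.9, 319.1] 80017
wrist lid_handle 0.72 [39.5, 2.5, 384.4, 320.4] 80347
wrist tree_red 0.76 [182.4, 373.1, 237.9, 404.2] 813
wrist tree_yellow 0.56 [374.2, 110.2, 513.3, 196.5] 7324
wrist tree_yellow 0.39 [42.4, 1.7, 408.3, 318.6] 91903
wrist glue_jar 0.87 [348.5, 206.2, 446.7, 292.3] 5427
1.5
```

```bash
cat >> h.py <<'E'
def bx(x0,x1,y0,y1,z0,z1): return np.array([[x,y,z] for x in(x0,x1) for y in (y0,y1) for z in(z0,z1)],float)
def toW(p,P):
    c,s=np.cos(p[2]),np.sin(p[2]); P=np.atleast_2d(P)
    return np.c_[p[0]+c*P[:,0]-s*P[:,1],p[1]+s*P[:,0]+c*P[:,1],P[:,2]]
PARTS={"chest":[bx(-160,150,-110,110,0,100),bx(-47,150,-110,110,100,112.5)],"lid":[bx(-47,150,-110,110,100,112.5)],
 "paddle":[bx(-145,-60,-25,25,111,139)]}
S=4
def rend(c,p,parts,S=S):
    m=np.zeros((420*S,560*S),np.uint8)
    for b in parts:
        q=((proj(c,toW(p,b))+.5)*S-.5)
        cv2.fillConvexPoly(m,cv2.convexHull(np.round(q).astype(np.int32)),1)
    return m
E
cat > fit.py <<'E'
from h import *
from scipy.optimize import minimize
cal={n:bot.get_calibration(n) for n in("scene","side","wrist")}
M=[]
for n,t in [("scene","chest"),("side","chest"),("scene","lid"),("side","lid"),("wrist","lid"),("scene","paddle")]:
    m=np.load(f"m_{n}_{t}.npy").astype(np.uint8); M.append((n,t,cv2.resize(m,None,fx=S,fy=S,interpolation=0)))
def cost(p,use=None):
    f=[]
    for n,t,m in M:
        if use and n not in use: continue
        r=rend(cal[n],p,PARTS[t]); f.append((m!=r).sum()/np.sqrt(m.sum())/S)
    return sum(f) if not use else f
# init
h0=[ray(cal["wrist"],u,150.5) for u in ((118,28),(305,83))]; print(h0)
best=None
for x,y in((560,80),(600,60),(600,100)):
  for yaw in (-1.57,-1.75,-1.4,-1.9):
    r=minimize(cost,[x,y,yaw],method="Nelder-Mead",options=dict(initial_simplex=np.array([[x,y,yaw],[x+20,y,yaw],[x,y+20,yaw],[x,y,yaw+.1]]),maxiter=100,xatol=.05,fatol=.01))
    if best is None or r.fun<best.fun: best=r
print(best.x,best.fun)
p=best.x;np.save("pose.npy",p)
for n in cal: print(n,cost(p,[n]))
for n in cal:
    im=cv2.imread(f"pics/{n}0.png"); im=cv2.resize(im,(784,588)); k=1.4
    for b in PARTS["chest"]+PARTS["paddle"]+[bx(-31,-19,-55,55,144.5,156.5)]:
        q=(proj(cal[n],toW(p,b))*k).astype(int)
        for i in range(8):
            for j in range(i):
                if (b[i]!=b[j]).sum()==1: cv2.line(im,tuple(map(int,q[i])),tuple(map(int,q[j])),(0,255,0),1)
    cv2.imwrite(f"pics/{n}_fit.png",im)
print(bot.sense()["clock"])
E
python3 fit.py
```

```text
[array([485.61382021, 115.95507481, 150.5       ]), array([591.89821967,  86.82632889, 150.5       ])]
[531.51465064  76.46089281  -1.82762986] 20.78409147340725
scene [np.float64(2.9120751292202356), np.float64(2.534334059902531), np.float64(2.9954299120010552)]
side [np.float64(3.690122965078355), np.float64(6.283573335944744)]
wrist [np.float64(2.3685560712603313)]
1.5
```

View pics/scene_fit.png

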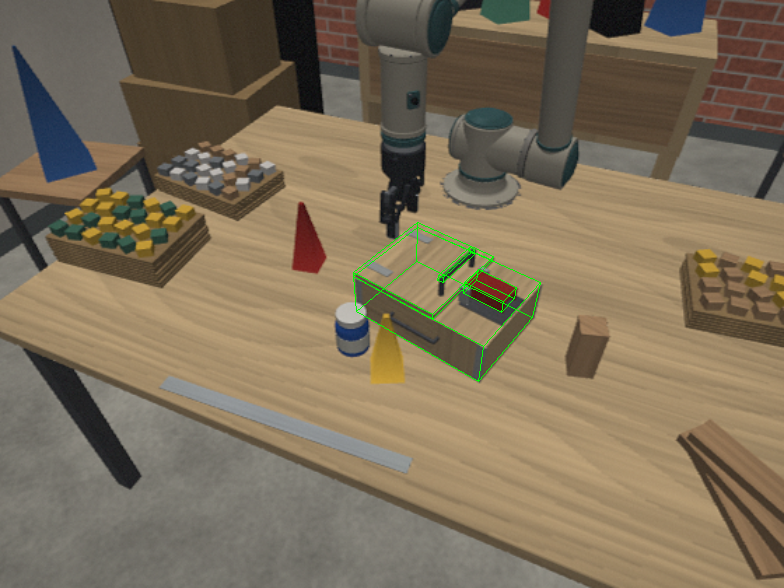

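View pics/side_fit.png

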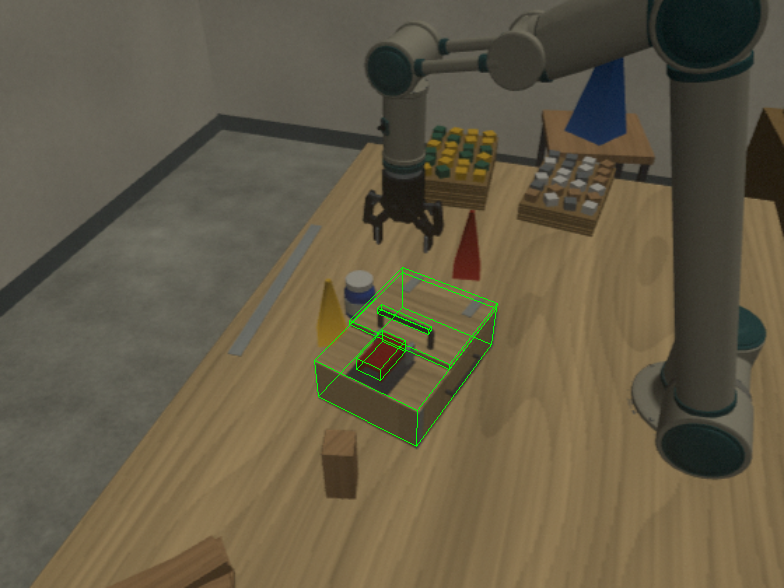

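View pics/wrist_fit.png

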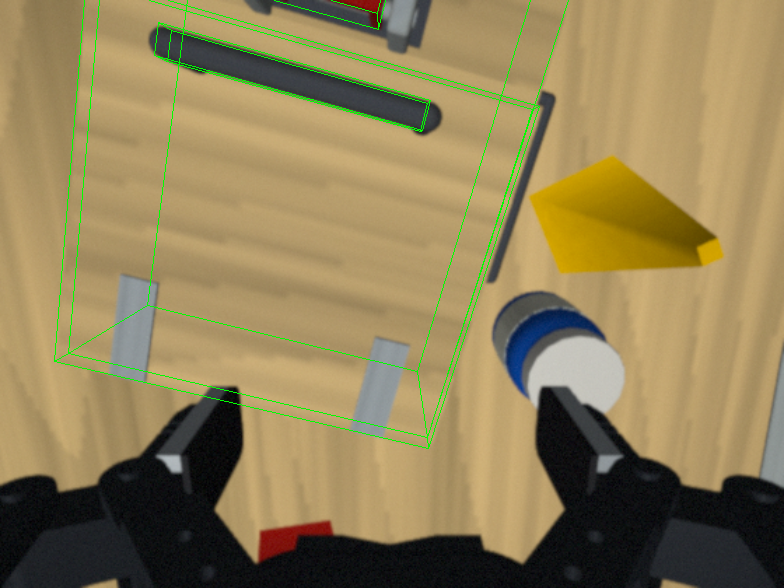

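```bash
cat >> h.py <<'E'
from scipy.spatial.transform import Slerp
def target(g,mode,alpha=0.,back=19.):
    """g: grasp pt in chest frame; returns TCP world, R"""
    p=np.load("pose.npy"); C=R.from_euler('z',p[2]).as_matrix()
    if mode=='paddle': T=np.array([[-1,0,0],[0,1,0],[0,0,-1.]]).T
    if mode=='hm': T=np.array([[0,-1,0],[-1,0,0],[0,0,-1.]]).T
    T=R.from_euler('y',alpha).as_matrix()@T
    RT=C@T
    return toW(p,g)[0]+RT[:,2]*back, RT
def rows(wps,s=None):
    """wps list of (finger, pos, R)"""
    s=s or bot.sense(); P0=s["ee_pos"];R0=Rm(s["tcp_rot"])
    for f,P,RT in wps:
        t=R0.T@(P-P0)/10; w=R.from_matrix(R0.T@RT).as_rotvec()
        print([f]+[round(float(v),2) for v in t]+[round(float(v),3) for v in w])
def chestpos(s):
    p=np.load("pose.npy"); RT=Rm(s["tcp_rot"]); P=s["ee_pos"]-RT[:,2]*19
    c,sn=np.cos(p[2]),np.sin(p[2]); d=P-[p[0],p[1],0]
    return np.array([c*d[0]+sn*d[1],-sn*d[0]+c*d[1],d[2]])
E
python3 - <<'E'
from h import *
cal={n:bot.get_calibration(n) for n in("scene","side")}
p=np.load("pose.npy");c,s=np.cos(p[2]),np.sin(p[2])
for t,hh in(("tree_red",170),("tree_yellow",150),("glue_jar",95),("ply_block",120)):
    for n in cal:
        ys,xs=np.nonzero(np.load(f"m_{n}_{t}.npy")); 
        u=xs.mean(),ys.mean(); z=hh*(.35 if 'tree' in t else .5)
        w=ray(cal[n],u,z); d=w[:2]-p[:2]
        print(t,n,w.round(),"chest",round(c*d[0]+s*d[1]),round(-s*d[0]+c*d[1]))
for z in (200,130,126):
    rows([(1,*target([-125,0,z+2],'paddle'))])
E
```

```text
tree_red scene [ 499. -276.   60.] chest 349 58
tree_red side [ 491. -266.   60.] chest 342 48
tree_yellow scene [730.  33.  53.] chest -8 203
tree_yellow side [717.  37.  52.] chest -9 190
glue_jar scene [691. -59.  48.] chest 91 189
glue_jar side [692. -65.  47.] chest 96 191
ply_block scene [563. 372.  60.] chest -294 -44
ply_block side [564. 372.  60.] chest -294 -43
[1, 19.74, -1.18, 4.83, 0.0, 0.0, 0.257]
[1, 19.74, -1.18, 11.83, 0.0, 0.0, 0.257]
[1, 19.74, -1.18, 12.23, 0.0, 0.0, 0.257]
```

Emit:
send_rows([
  [[1,5,-0.3,1,0,0,0.1],[1,10,-0.6,2,0,0,0.2],[1,15,-0.9,3.5,0,0,0.257],[1,19.7,-1.2,5,0,0,0.257],[1,19.7,-1.2,7,0,0,0.257],[1,19.7,-1.2,7,0,0,0.257],[1,19.7,-1.2,7,0,0,0.257]],
])

```text
clock: 2.38
ee_pos: [563.6, 196.7, 162.0]
tcp_rot: [3.141, -0.0, 1.313]
wrist_force: [-0.1, -0.8, 0.2]
width: 85.1
```

```bash
python3 - <<'E'
from h import *
s=bot.sense(); print(s["clock"],s["q"].round(3),chestpos(s).round(1),s["wrist_force"].round(1))
im=bot.get_image("wrist"); c=bot.get_calibration("wrist")
p=np.load("pose.npy")
for b in PARTS["chest"]+PARTS["paddle"]:
        q=proj(c,toW(p,b)).astype(int)
        for i in range(8):
            for j in range(i):
                if (b[i]!=b[j]).sum()==1: cv2.line(im,tuple(map(int,q[i])),tuple(map(int,q[j])),(0,255,0),1)
cv2.imwrite("pics/w1.png",im[:,:,::-1])
rows([(1,*target([-125,0,z+2],'paddle')) for z in (160,140,126)])
E
```

```text
2.375 [ 0.219  0.353  1.568 -0.     1.22   0.477] [-124.4    0.4  181. ] [-0.1 -0.8  0.2]
[1, 0.06, -0.08, 1.93, 0.002, -0.001, -0.001]
[1, 0.06, -0.08, 3.93, 0.002, -0.001, -0.001]
[1, 0.06, -0.08, 5.33, 0.002, -0.001, -0.001]
```

View pics/w1.png

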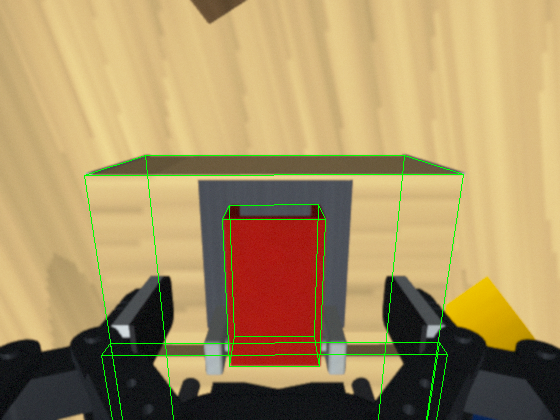

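Emit:
send_rows([
  [[1,0,0,2.5,0,0,0],[1,0,0,4.5,0,0,0],[1,0,0,5.3,0,0,0],[1,0,0,5.3,0,0,0],[0,0,0,5.3,0,0,0],[-1,0,0,5.3,0,0,0],[-1,0,0,5.3,0,0,0],[-1,0,0,5.3,0,0,0],[-1,0,0,5.3,0,0,0],[-1,0,0,5.3,0,0,0]],
], squeeze=45)

```text
clock: 3.68
ee_pos: [562.2, 197.2, 110.5]
tcp_rot: [-3.141, -0.001, 1.313]
wrist_force: [-4.0, 0.8, 5.8]
width: 49.2
```

```bash
python3 - <<'E'
from h import *
s=bot.sense(); print(s["clock"],s["width"],chestpos(s).round(1),s["wrist_force"].round(1))
g0=chestpos(s)
import math
# arc about pivot relative to the actual grasp point
r=math.hypot(g0[0]+65,g0[2]-126);a0=math.atan2(g0[2]-126,-(g0[0]+65)); print(r,a0)
rows([(-1,*target([-65-r*math.cos(a0+t),g0[1],126+r*math.sin(a0+t)],'paddle')) for t in np.arange(.05,1.11,.05)],s)
E
```

```text
3.675 49.18672982453347 [-124.6   -0.9  129.5] [-4.   0.8  5.8]
59.6927387118802 0.05872257161307859
[-1, -0.03, 0.0, -0.3, -0.001, -0.001, -0.001]
[-1, -0.07, 0.0, -0.59, -0.001, -0.001, -0.001]
[-1, -0.12, 0.0, -0.89, -0.001, -0.001, -0.001]
[-1, -0.19, 0.0, -1.18, -0.001, -0.001, -0.001]
[-1, -0.27, 0.0, -1.46, -0.001, -0.001, -0.001]
[-1, -0.37, 0.0, -1.75, -0.001, -0.001, -0.001]
[-1, -0.48, 0.0, -2.02, -0.001, -0.001, -0.001]
[-1, -0.61, 0.0, -2.29, -0.001, -0.001, -0.001]
[-1, -0.74, 0.0, -2.56, -0.001, -0.001, -0.001]
[-1, -0.9, -0.0, -2.82, -0.001, -0.001, -0.001]
[-1, -1.06, -0.0, -3.06, -0.001, -0.001, -0.001]
[-1, -1.24, -0.0, -3.3, -0.001, -0.001, -0.001]
[-1, -1.43, -0.0, -3.54, -0.001, -0.001, -0.001]
[-1, -1.62, -0.0, -3.76, -0.001, -0.001, -0.001]
[-1, -1.84, -0.0, -3.97, -0.001, -0.001, -0.001]
[-1, -2.06, -0.0, -4.17, -0.001, -0.001, -0.001]
[-1, -2.29, -0.0, -4.36, -0.001, -0.001, -0.001]
[-1, -2.53, -0.0, -4.54, -0.001, -0.001, -0.001]
[-1, -2.77, -0.0, -4.7, -0.001, -0.001, -0.001]
[-1, -3.03, -0.0, -4.86, -0.001, -0.001, -0.001]
[-1, -3.29, -0.0, -5.0, -0.001, -0.001, -0.001]
[-1, -3.56, -0.0, -5.12, -0.001, -0.001, -0.001]
```

Emit:
send_rows([
  [[-1,0,0,-0.3,0,0,0],[-1,-0.1,0,-0.6,0,0,0],[-1,-0.1,0,-0.9,0,0,0],[-1,-0.2,0,-1.2,0,0,0],[-1,-0.3,0,-1.5,0,0,0],[-1,-0.4,0,-1.8,0,0,0],[-1,-0.5,0,-2.0,0,0,0],[-1,-0.6,0,-2.3,0,0,0],[-1,-0.75,0,-2.6,0,0,0],[-1,-0.9,0,-2.8,0,0,0]],
])

```text
clock: 4.92
ee_pos: [559.6, 187.9, 138.0]
tcp_rot: [-3.14, -0.0, 1.313]
wrist_force: [3.3, -2.7, -21.1]
width: 48.9
```

```bash
cat > look.py <<'E'
from h import *
import sys
k=sys.argv[1]
s=bot.sense(); print(s["clock"],s["width"],chestpos(s).round(1),s["wrist_force"].round(1),s["q"].round(2))
a=bot.get_image("scene")[100:320,190:460]; b=bot.get_image("side")[140:360,180:400]
im=np.hstack([cv2.resize(a,None,fx=1.63,fy=1.63),cv2.resize(b,None,fx=1.63,fy=1.63)])
cv2.imwrite(f"pics/l{k}.png",im[:,:,::-1])
E
python3 look.py 1
```

```text
4.925 48.94565287093663 [-114.9   -1.1  157. ] [  3.3  -2.7 -21.1] [0.21 0.36 1.61 0.   1.16 0.46]
```

View pics/l1.png

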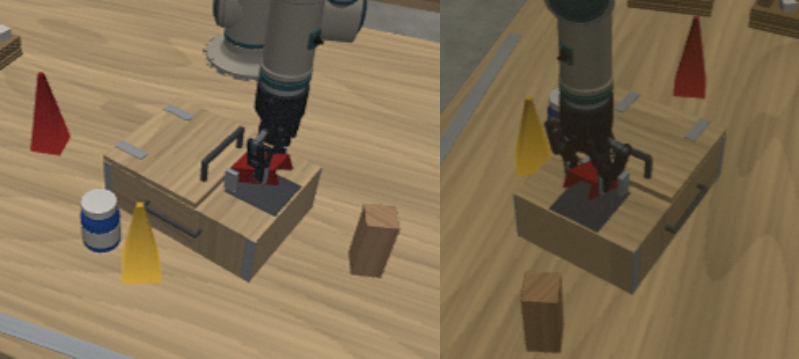

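Emit:
send_rows([
  [[-1,-0.15,0,-0.25,0,0,0],[-1,-0.35,0,-0.5,0,0,0],[-1,-0.5,0,-0.7,0,0,0],[-1,-0.5,0,-0.7,0,0,0]],
])

```text
clock: 5.52
ee_pos: [558.3, 182.8, 145.4]
tcp_rot: [-3.14, 0.0, 1.313]
wrist_force: [3.2, -3.2, -19.2]
width: 49.1
```

```bash
python3 look.py 2
```

```text
5.525 49.131509122254 [-109.7   -1.1  164.4] [  3.2  -3.2 -19.2] [0.2  0.35 1.61 0.   1.18 0.46]
```

View pics/l2.png

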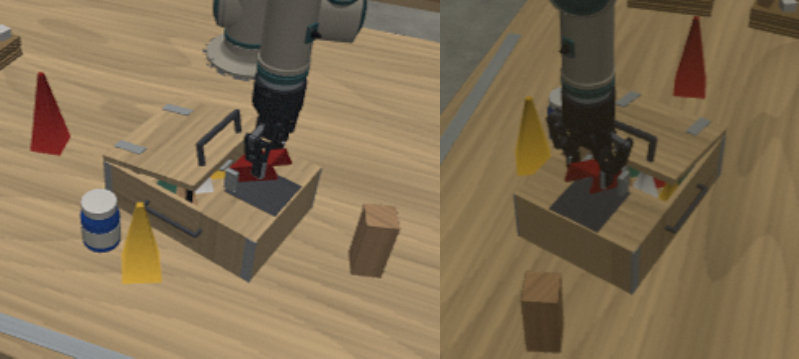

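Emit:
send_rows([
  [[-1,0.4,0,0.5,0,0,0],[-1,0.7,0,1.0,0,0,0],[-1,0.95,0,1.55,0,0,0],[-1,1.15,0,2.1,0,0,0],[-1,1.3,0,2.7,0,0,0],[-1,1.4,0,3.2,0,0,0],[-1,1.45,0,3.45,0,0,0],[0,1.45,0,3.45,0,0,0],[1,1.45,0,3.45,0,0,0],[1,1.45,0,3.45,0,0,0],[1,1.45,0,3.45,0,0,0]],
])

```text
clock: 7.0
ee_pos: [562.4, 197.1, 111.2]
tcp_rot: [-3.141, -0.0, 1.313]
wrist_force: [-0.2, -0.2, -0.2]
width: 85.1
```

```bash
python3 look.py 3
```

```text
7.0 85.13096418654452 [-124.5   -0.8  130.2] [-0.2 -0.2 -0.2] [0.22 0.4  1.64 0.   1.11 0.48]
```

View pics/l3.png

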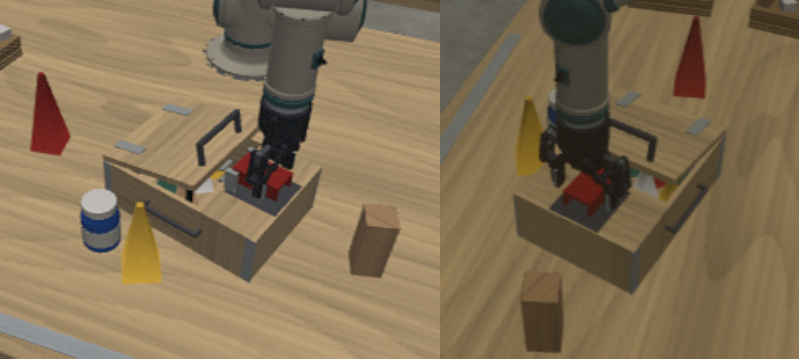

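```bash
python3 - <<'E'
from h import *
rows([(.2,*target([-15,0,270],'hm'))])
E
```

```text
[0.2, -10.93, 0.09, -14.01, -0.001, -0.001, -1.572]
```

Emit:
send_rows([
  [[1,0,0,-5,0,0,0],[1,0,0,-9,0,0,-0.18],[1,-2,0,-13,0,0,-0.36],[0,-5,0.1,-14,0,0,-0.54],[0,-8,0.1,-14,0,0,-0.72],[0,-11,0.1,-14,0,0,-0.9],[0,-11,0.1,-14,0,0,-1.08],[0,-11,0.1,-14,0,0,-1.26],[0,-11,0.1,-14,0,0,-1.44],[0,-11,0.1,-14,0,0,-1.57],[0,-11,0.1,-14,0,0,-1.57],[0,-11,0.1,-14,0,0,-1.57]],
])

```text
clock: 8.6
ee_pos: [535.2, 90.3, 250.8]
tcp_rot: [3.142, -0.002, 2.881]
wrist_force: [0.7, -0.2, -0.2]
width: 42.9
```

```bash
cat >> h.py <<'E'
def handle(th,y=0,a=170,b=50): 
    return np.array([145-a*np.cos(th)+b*np.sin(th),y,100.5+a*np.sin(th)+b*np.cos(th)])
E
python3 look.py 4; python3 - <<'E'
from h import *
im=bot.get_image("wrist"); c=bot.get_calibration("wrist"); p=np.load("pose.npy")
for th,col in((.12,(255,0,0)),(.16,(0,255,0)),(.2,(0,0,255))):
    q=[tuple(map(int,v.round())) for v in proj(c,toW(p,[handle(th,-55),handle(th,55)]))]; print(th,q)
    cv2.line(im,q[0],q[1],col,1)
cv2.imwrite("pics/w4.png",im[:,:,::-1])
E
```

```text
8.6 42.924382562595795 [-1.430e+01  1.000e-01  2.698e+02] [ 0.7 -0.2 -0.2] [ 0.04  0.22  1.54  0.    1.39 -1.27]
0.12 [(285, 139), (285, 300)]
0.16 [(280, 140), (280, 304)]
0.2 [(275, 141), (276, 309)]
```

View pics/w4.png

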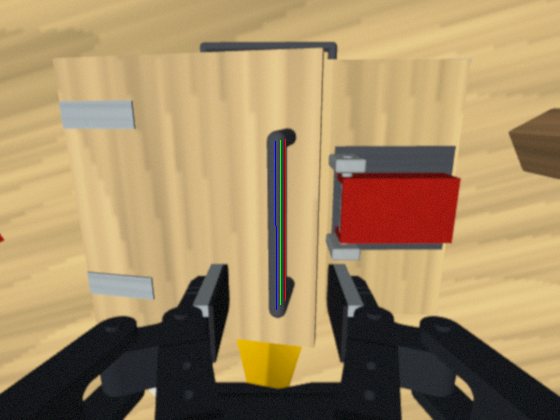

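View pics/l4.png

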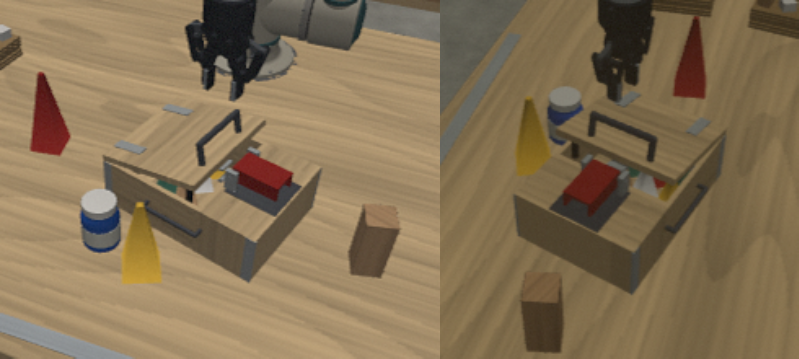

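Emit:
send_rows([
  [[0,0,-0.1,4,0,0,0],[0,0,-0.1,7.5,0,0,0],[0,0,-0.1,8.9,0,0,0],[0,0,-0.1,8.9,0,0,0],[-1,0,-0.1,8.9,0,0,0],[-1,0,-0.1,8.9,0,0,0],[-1,0,-0.1,8.9,0,0,0],[-1,0,-0.1,8.9,0,0,0]],
], squeeze=25)

```text
clock: 9.75
ee_pos: [536.0, 89.8, 163.0]
tcp_rot: [3.14, 0.002, 2.882]
wrist_force: [1.5, 2.3, 4.4]
width: 11.2
```

```bash
python3 look.py 5; python3 - <<'E'
from h import *
s=bot.sense(); g=chestpos(s); d=g-handle(.18); print(d)
w=[]
for i,th in enumerate(np.arange(.22,.68,.04)): w.append((-1,*target(handle(th)+d,'hm',.45*(th-.18))))
rows(w,s)
E
```

```text
9.75 11.231135238046944 [-14.    0.9 182. ] [1.5 2.3 4.4] [ 0.04  0.28  1.68  0.    1.18 -1.27]
[-0.76257714  0.92922606  1.67109328]
[-1, 0.0, -0.3, -0.63, -0.016, 0.001, -0.003]
[-1, -0.0, -0.62, -1.24, -0.034, 0.001, -0.003]
[-1, -0.0, -0.96, -1.84, -0.052, 0.001, -0.003]
[-1, -0.0, -1.33, -2.43, -0.07, 0.001, -0.003]
[-1, -0.01, -1.72, -3.0, -0.088, 0.001, -0.003]
[-1, -0.01, -2.14, -3.55, -0.106, 0.001, -0.003]
[-1, -0.01, -2.57, -4.08, -0.124, 0.002, -0.003]
[-1, -0.01, -3.03, -4.6, -0.142, 0.002, -0.003]
[-1, -0.02, -3.51, -5.1, -0.16, 0.002, -0.003]
[-1, -0.02, -4.0, -5.57, -0.178, 0.002, -0.003]
[-1, -0.02, -4.52, -6.03, -0.196, 0.002, -0.003]
[-1, -0.02, -5.05, -6.46, -0.214, 0.002, -0.003]
```

View pics/l5.png

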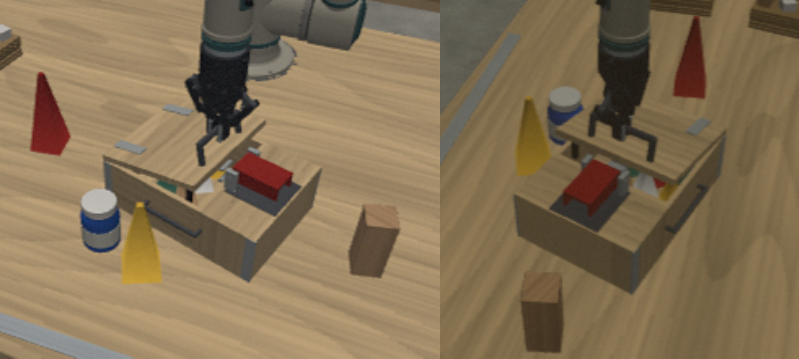

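Emit:
send_rows([
  [[-1,0,-0.3,-0.6,-0.016,0,0],[-1,0,-0.6,-1.25,-0.034,0,0],[-1,0,-0.95,-1.85,-0.052,0,0],[-1,0,-1.35,-2.45,-0.07,0,0],[-1,0,-1.7,-3.0,-0.088,0,0],[-1,0,-2.15,-3.55,-0.106,0,0],[-1,0,-2.55,-4.1,-0.124,0,0],[-1,0,-3.05,-4.6,-0.142,0,0],[-1,0,-3.5,-5.1,-0.16,0,0],[-1,0,-4.0,-5.55,-0.178,0,0],[-1,0,-4.5,-6.05,-0.196,0,0],[-1,0,-5.05,-6.45,-0.214,0,0]],
])

```text
clock: 11.35
ee_pos: [523.0, 40.7, 227.6]
tcp_rot: [2.924, 0.002, 2.882]
wrist_force: [5.1, 1.2, -1.6]
width: 11.0
```

```bash
cat > arc.py <<'E'
from h import *
import sys
a,b,n,A0,A1=map(float,sys.argv[1:6])
s=bot.sense(); g=chestpos(s); RT=Rm(s["tcp_rot"])
e=g-[145,0,100.5]; r=np.hypot(e[0],e[2]); th=np.arctan2(e[2],-e[0])-np.arctan2(50,170)
print("clock",s["clock"],"w",s["width"],"r",r,"th",th,"y",g[1],"F",s["wrist_force"].round(1),"q",s["q"].round(2))
k=r/177.2; w=[]
for i in range(1,int(n)+1):
    u=i/n; t=th+(b-th)*u; H=handle(t)-[145,0,100.5]
    w.append((-1,*target(np.array([145,g[1],100.5])+H*(k+(1-k)*u*0.7),'hm',A0+(A1-A0)*u)))
rows(w,s)
E
python3 look.py 6;  python3 arc.py 0 1.14 12 .214 .43
```

```text
11.35 10.959675162683178 [ 40.8   0.8 246.2] [ 5.1  1.2 -1.6] [-0.21  0.18  1.67  0.23  1.29 -1.58]
clock 11.45 w 11.07179602465528 r 179.10083005673948 th 0.6662682183092292 y 0.8528707060794467 F [ 3.9  1.1 -1.3] q [-0.21  0.18  1.67  0.23  1.29 -1.58]
[-1, 0.0, -0.46, -0.51, -0.015, 0.003, -0.004]
[-1, -0.0, -0.94, -0.99, -0.033, 0.003, -0.004]
[-1, -0.0, -1.44, -1.46, -0.051, 0.003, -0.004]
[-1, -0.01, -1.95, -1.91, -0.069, 0.003, -0.004]
[-1, -0.01, -2.48, -2.33, -0.087, 0.003, -0.004]
[-1, -0.01, -3.03, -2.74, -0.105, 0.003, -0.004]
[-1, -0.02, -3.59, -3.12, -0.123, 0.003, -0.004]
[-1, -0.02, -4.17, -3.47, -0.141, 0.003, -0.004]
[-1, -0.02, -4.75, -3.8, -0.159, 0.003, -0.004]
[-1, -0.03, -5.36, -4.11, -0.177, 0.003, -0.004]
[-1, -0.03, -5.97, -4.4, -0.195, 0.003, -0.004]
[-1, -0.03, -6.59, -4.65, -0.213, 0.003, -0.004]
```

View pics/l6.png

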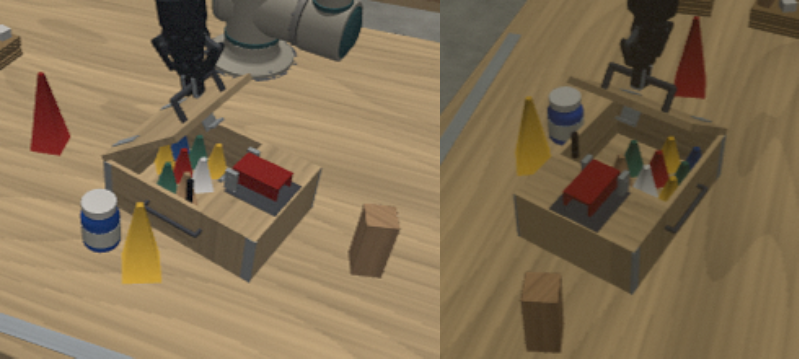

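Emit:
send_rows([
  [[-1,0,-0.45,-0.5,-0.015,0,0],[-1,0,-0.95,-1.0,-0.033,0,0],[-1,0,-1.45,-1.45,-0.051,0,0],[-1,0,-1.95,-1.9,-0.069,0,0],[-1,0,-2.5,-2.35,-0.087,0,0],[-1,0,-3.05,-2.75,-0.105,0,0],[-1,0,-3.6,-3.1,-0.123,0,0],[-1,0,-4.15,-3.45,-0.141,0,0],[-1,0,-4.75,-3.8,-0.159,0,0],[-1,0,-5.35,-4.1,-0.177,0,0],[-1,0,-5.95,-4.4,-0.195,0,0],[-1,0,-6.6,-4.65,-0.213,0,0]],
])

```text
clock: 12.95
ee_pos: [504.4, -30.6, 261.0]
tcp_rot: [2.707, 0.004, 2.88]
wrist_force: [4.7, 3.1, 3.7]
width: 10.8
```

```bash
python3 arc.py 0 1.55 11 .427 .65
```

```text
clock 12.95 w 10.789424611608075 r 179.70568820014478 th 1.1366410897297428 y 0.8502608211615978 F [4.7 3.1 3.7] q [-0.51  0.16  1.67  0.43  1.43 -1.9 ]
[-1, 0.01, -0.55, -0.35, -0.013, 0.006, -0.002]
[-1, 0.0, -1.11, -0.67, -0.033, 0.006, -0.002]
[-1, 0.0, -1.67, -0.98, -0.054, 0.006, -0.002]
[-1, -0.0, -2.25, -1.26, -0.074, 0.006, -0.002]
[-1, -0.0, -2.83, -1.52, -0.094, 0.006, -0.002]
[-1, -0.01, -3.42, -1.75, -0.114, 0.006, -0.002]
[-1, -0.01, -4.02, -1.96, -0.135, 0.006, -0.002]
[-1, -0.01, -4.63, -2.15, -0.155, 0.006, -0.002]
[-1, -0.01, -5.24, -2.32, -0.175, 0.006, -0.002]
[-1, -0.02, -5.86, -2.46, -0.195, 0.006, -0.002]
[-1, -0.02, -6.48, -2.58, -0.216, 0.006, -0.002]
```

Emit:
send_rows([
  [[-1,0,-0.55,-0.35,-0.013,0,0],[-1,0,-1.1,-0.65,-0.033,0,0],[-1,0,-1.65,-1.0,-0.054,0,0],[-1,0,-2.25,-1.25,-0.074,0,0],[-1,0,-2.85,-1.5,-0.094,0,0],[-1,0,-3.4,-1.75,-0.114,0,0],[-1,0,-4.0,-1.95,-0.135,0,0],[-1,0,-4.65,-2.15,-0.155,0,0],[-1,0,-5.25,-2.3,-0.175,0,0],[-1,0,-5.85,-2.45,-0.195,0,0],[-1,0,-6.5,-2.6,-0.216,0,0]],
])

```text
clock: 14.32
ee_pos: [486.6, -98.6, 258.5]
tcp_rot: [2.489, 0.006, 2.881]
wrist_force: [4.4, -0.5, 6.5]
width: 11.1
```

```bash
python3 look.py 8; python3 arc.py 0 1.73 6 .645 .70
```

```text
14.325 11.130633493877395 [192.3   0.8 273.6] [ 4.4 -0.5  6.5] [-0.76  0.24  1.68  0.56  1.57 -2.18]
clock 14.425 w 10.916028202948628 r 179.26227915906003 th 1.5571197186593735 y 0.8254801955781517 F [ 3.1 -1.8  7.1] q [-0.76  0.24  1.68  0.56  1.57 -2.18]
[-1, 0.01, -0.49, -0.16, -0.003, 0.007, -0.001]
[-1, 0.01, -0.96, -0.31, -0.012, 0.007, -0.001]
[-1, 0.01, -1.44, -0.44, -0.021, 0.007, -0.001]
[-1, 0.01, -1.93, -0.56, -0.03, 0.007, -0.001]
[-1, 0.01, -2.41, -0.66, -0.039, 0.007, -0.001]
[-1, 0.0, -2.9, -0.75, -0.048, 0.007, -0.001]
```

View pics/l8.png

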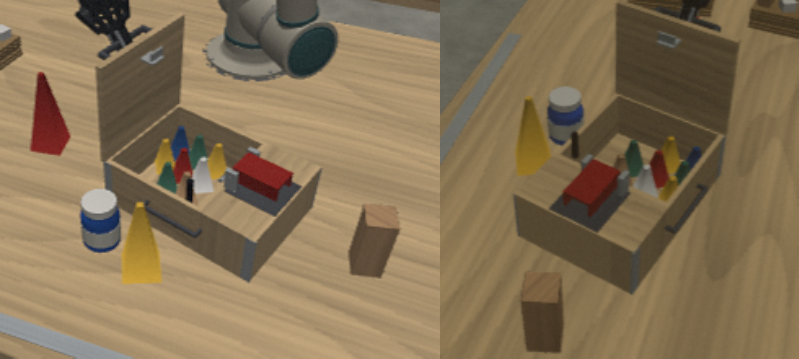

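Emit:
send_rows([
  [[-1,0,-0.5,-0.15,-0.003,0,0],[-1,0,-0.95,-0.3,-0.012,0,0],[-1,0,-1.45,-0.45,-0.021,0,0],[-1,0,-1.95,-0.55,-0.03,0,0],[-1,0,-2.4,-0.65,-0.039,0,0],[-1,0,-2.9,-0.75,-0.048,0,0],[-1,0,-2.9,-0.75,-0.048,0,0]],
])

```text
clock: 15.3
ee_pos: [478.9, -127.6, 246.6]
tcp_rot: [2.443, 0.005, 2.879]
wrist_force: [1.9, -4.3, 7.2]
width: 11.1
```

```bash
python3 arc.py 0 1.78 2 .69 .70; python3 look.py 9
```

```text
clock 15.3 w 11.137765725521662 r 178.60528204592896 th 1.7364474008365898 y 0.773328138235577 F [ 1.9 -4.3  7.2] q [-0.83  0.28  1.68  0.58  1.6  -2.25]
[-1, 0.01, -0.4, -0.04, 0.004, 0.007, -0.001]
[-1, 0.01, -0.78, -0.08, -0.001, 0.007, -0.001]
15.3 11.137765725521662 [223.    0.8 261.2] [ 1.9 -4.3  7.2] [-0.83  0.28  1.68  0.58  1.6  -2.25]
```

View pics/l9.png

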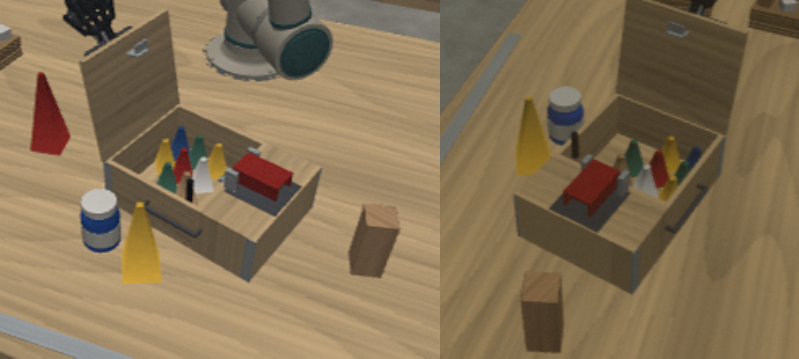

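Emit:
send_rows([
  [[-0.7,0,0,0,0,0,0],[-0.4,0,-0.3,0,0,0,0],[-0.4,0,-0.6,-0.1,0,0,0],[-0.4,0,-0.9,-0.1,0,0,0],[-0.4,0,-1.1,-0.1,0,0,0],[-0.4,0,-1.1,-0.1,0,0,0],[-0.4,0,-1.1,-0.1,0,0,0]],
])

```text
clock: 16.27
ee_pos: [476.6, -136.2, 240.5]
tcp_rot: [2.443, 0.005, 2.879]
wrist_force: [0.2, -0.3, 0.2]
width: 25.5
```

```bash
python3 look.py 10; python3 - <<'E'
from h import *
im=bot.get_image("wrist"); cv2.imwrite("pics/w10.png",im[:,:,::-1])
E
```

```text
16.275 25.499031363359784 [231.9   0.8 255. ] [ 0.2 -0.3  0.2] [-0.84  0.29  1.68  0.57  1.59 -2.27]
```

View pics/w10.png

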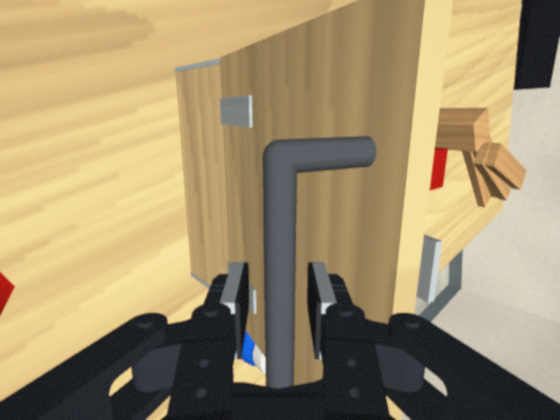

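Bar runs down the image at column ~280, centred between the fingers (240 and 318), no contact force. Backing out along the tool axis.

Emit:
send_rows([
  [[-0.4,0,0,-1.5,0,0,0],[-0.4,0,0,-3,0,0,0],[-0.4,0,0,-5,0,0,0],[-0.4,0,0,-7.5,0,0,0],[-0.4,0,0,-10,0,0,0],[-0.4,0,0,-12,0,0,0],[-0.4,0,0,-12,0,0,0],[-0.4,0,0,-12,0,0,0],[-0.4,0,0,-12,0,0,0]],
])

```text
clock: 17.55
ee_pos: [455.9, -210.0, 331.9]
tcp_rot: [2.442, 0.004, 2.88]
wrist_force: [1.1, 0.2, 0.0]
width: 25.4
```

```bash
python3 look.py 11; python3 - <<'E'
from h import *
im=bot.get_image("wrist"); c=bot.get_calibration("wrist"); p=np.load("pose.npy")
for th,col in((1.6,(255,255,0)),(1.7,(255,0,0)),(1.8,(0,255,0))):
    q=[tuple(map(int,v.round())) for v in proj(c,toW(p,[handle(th,-55),handle(th,55)]))]; print(th,q); cv2.line(im,q[0],q[1],col,1)
cv2.imwrite("pics/w11.png",im[:,:,::-1])
for n in("scene","side"):
    bot.get_image(n)
    for t in("tree_red","tree_yellow","glue_jar","ply_block"):
        r=bot.outline_of(t,n)
        ys,xs=np.nonzero(np.load(f"m_{n}_{t}.npy"))
        if r: y2,x2=np.nonzero(r[0]["mask"]); print(n,t,round(xs.mean()-x2.mean(),1),round(ys.mean()-y2.mean(),1))
print(bot.sense()["clock"])
E
```

```text
17.55 25.39982406892755 [308.5  -0.5 346.5] [1.1 0.2 0. ] [-0.95  0.29  1.45  0.54  1.85 -2.23]
1.6 [(328, 135), (322, 279)]
1.7 [(304, 136), (301, 283)]
1.8 [(279, 136), (278, 285)]
scene tree_red 0.0 0.1
scene tree_yellow -0.6 0.1
scene glue_jar 0.1 0.0
scene ply_block -0.4 0.2
side tree_yellow 0.0 0.3
side glue_jar -0.8 -0.6
side ply_block 0.2 -0.2
18.2
```

View pics/l11.png

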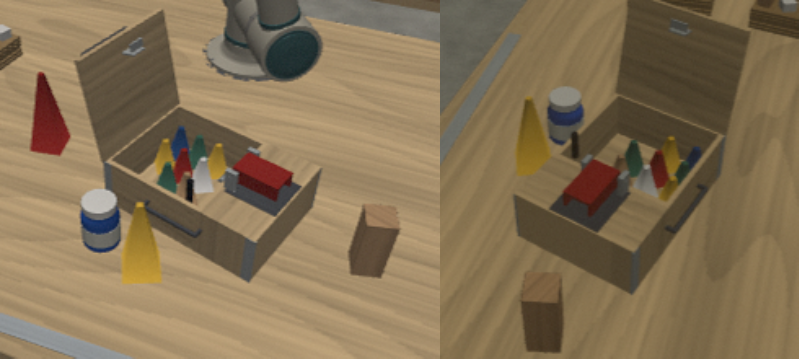

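View pics/w11.png

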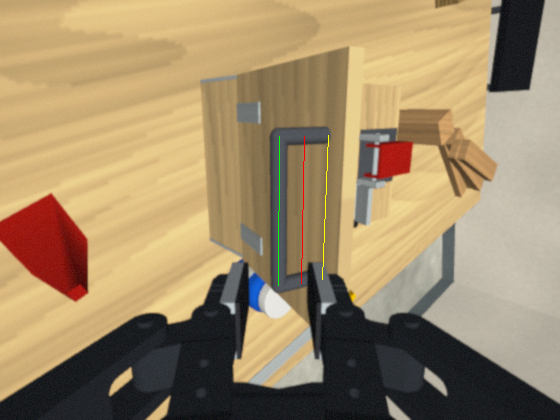

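The lid's bar lies on the 1.8 rad line (column 279), so the lid rests on its stop. The paddle is flat, the gripper is clear of everything and the bystanders' masks have not moved. I am handing in.

```bash
python3 -c "
from rig import bot
print(bot.hand_in())"
```

```text
the job is handed in; nothing more can be done
None
```

The lid is open on its stop and the paddle is flat again. I handed the job in at about 18 s of the 59 s; no verdict was reported.

**What I did:**
- I found the chest's pose by fitting its outline in all three cameras.
- I pinched the paddle and raised it. At about 0.55 rad the lid was still latched; by about 0.7 rad it had sprung ajar.
- I lowered the paddle to flat and let go.
- I gripped the bar handle and swung the lid at roughly 0.3 rad/s to about 1.73 rad. I then opened the fingers so the lid settled on its stop, and backed away.

**Last checks:**
- **Lid:** in the wrist picture the handle bar lies on the line predicted for 1.8 rad.
- **Paddle:** flat in both fixed-camera views.
- **Contact:** the wrist force was about 1 N, which is noise level, and the gripper is about 12 cm back from the handle.
- **Bystanders:** their outlines moved less than 1 pixel in the scene and side cameras. In the side view the network did not report the red tree, so it was checked by outline only in the scene view.

Lid speed was not measured directly. The 0.3 rad/s comes from the commanded motion, and I saw no sign of a jolt in the forces I read between moves.

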